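# Let the test press down gently

## Task

Ease the press's release valve open just a fraction of a turn by its red ball lever so that the raised platen sinks slowly, no faster than about 2 cm a second, all the way down onto its stop. Then shut the valve again fully, and let go. Never strain the springy lever, do not push on the platen, and leave the tin, jar and applicator where they are.

Things in the scene. Friction and masses are not known exactly. Their poses are not given: they have to be found in the camera images.
- valve_ball (a point): centre of the red ball (28 mm diameter) at the end of the valve lever, 145 mm above the bench; a level steel bar, 10 mm thick, joins it to the upright valve stem, 85 mm from stem axis to ball centre. Under bar and ball is free air, but for the blue valve block around the stem (70 x 60 mm, 110 mm high); the press column is 80 mm from the stem, away from the ball
- valve_axis (a point): point on the valve's upright (vertical) stem axis at the height of the lever, 145 mm above the bench. The ball swings in the level plane about it; with the valve shut and the lever slack the ball lies in the press's -y direction from it
- valve (a joint): release valve stem angle, rad: 0 = shut, on its hard seat (it cannot go lower); grows counter-clockwise seen from above (opening). Starts at 0 to 0.05. Stiff: turning it takes about 0.2 N m to open, 0.5 N m to close; stays where it is left
- ram (a joint): height of the platen above its stop, m: 0 = fully down; starts at 0.034 to 0.048. It stays up until the valve passes a cracking point between 0.1 and 0.65 rad that differs with load and friction; in the next 0.05 to 0.1 rad the platen sinks at 0.5 to 1.7 cm/s, wider still it soon passes the allowed speed. Easing the valve back slows or stops it
- platen (a point): centre of the top of the yellow test panel clamped on the square steel platen (130 x 150 mm), 138 mm above the bench when fully down; the blue crosshead on two columns stands over it up to 290 mm above the bench
- press: the blue bench press, fixed to the bench; origin at the centre of the underside of its 220 x 260 mm base; its x axis points away from its front, the valve block is on its -y side (stem axis at x = -30 mm, y = -175 mm)
- paint_tin: bystander: green paint tin, 72 mm diameter, 95 mm high; origin under its centre
- sample_jar: bystander: amber glass jar with white lid, 60 mm diameter, 85 mm high; origin under its centre
- applicator: bystander: steel film applicator, a bar 30 x 90 x 22 mm with an upright black-ball handle 86 mm high; origin under its centre
- lever (a joint): bend of the springy lever on its stem, rad: 0 = slack; + when the ball is pushed counter-clockwise (seen from above) of the stem, - when clockwise. A spring of 12 N m/rad, so it tells the torque on the stem; more than 0.1 either way (14 N at the ball, 8 mm) is straining it

How it is judged:
By the outcome, as a careful person would: the job done as asked, in the order asked, and still so for the second after the job is handed in, with the robot touching nothing.
It also fails if it takes over 72 s, if anything falls off the work surface, if the arm or the gripper's body presses on something with over 40 N, if the wrist force passes 120 N, or if a joint passes its speed limit or range.

## Robot

A 6-joint arm with a two-finger parallel gripper is mounted at the origin on the work surface. World frame = base frame: x ahead of the robot, y to its left, z up, the work surface at z = 0. Lengths are in m, angles in rad, forces in N, time in s.
With the tool pointing down it reaches from about 0.325 to 0.9 m from the base axis. Payload 3.5 kg.
Tool frame: the origin (TCP) lies midway between the tips of the shut fingers; the grasp point (between the pads) lies 19 mm behind it; z points along the fingers, y is the direction in which the jaws open and shut (so a half turn about z gives the same grasp; the last joint's range is limited). The gripper opens to 85 mm and grips with 20 to 120 N. Pads are 22 mm wide; open, the fingers measure 114 mm over their backs; the gripper's body (76 mm by 85 mm) begins 54 mm behind the grasp point. The pads swing forward as they close: fully open they stand 13 mm farther back than shut.
Start: joints at [-1.409, 0.276, -0.026, 1.268, 0, 1.467], TCP at [0.164, -0.603, 0.231] pointing down, gripper open.
Joint ranges: [-3.12, 3.12], [-0.85, 1.88], [-1.08, 1.24], [-1.95, 2.15], [-1.57, 1.53], [-3.14, 3.14]. Speed limits (rad/s): [2.57, 2.57, 3.14, 3.14, 3.14, 3.14].

## Interface

Orientations are given as a rotation vector (axis times angle).
In Python, from plant import robot gives the robot as it stands.
- The arm moves only by the shell command python3 -m handwheel 'ROWS' [FORCE]. ROWS is JSON, a list that holds one entry, the list of rows, each a list of 5 numbers: the shift along the tool's x, y, z in mm, then the turn about the tool's z in degrees, then the finger opening in mm, from 0 to 85.4. A call has 1 to 5 rows; each row shifts and turns the pose as measured when the row begins, along the tool's axes as they then stand; what a row does not reach is not made up. A row lasts 1/10 s, in which the tool goes at most 50 mm and 8.59 degrees, less where a joint would pass 70% of its speed; a pose out of reach is approached as far as the arm can. A call is refused whole if a number of a shift passes 50 or a number of a turn 8.59, either way. A call with a gripper value outside its range is refused whole. The fingers move at their own pace and stop on an object; FORCE is the grip in N (left out, the last holds). Time passes only in rows, so rows that do not move let the fingers close. It gives the time, the measured TCP pose, the force and the opening at its end, in the units of the state.
- robot.get_state(): the state, without advancing time (a new reading comes with each control period).
- robot.capture(name): name is "scene" or "top"; returns the picture (400x640x3 uint8, red, green, blue); there is no depth.
- robot.camera_model(name): a dict with "camera_matrix" (3x3 intrinsics, pixels), "k1" (the pictures are not rectified: a ray, as slopes to the right and down, at radius r is drawn at 1 + k1 r^2 times it, then the intrinsics apply), "extrinsics" (4x4, takes a point from world to camera coordinates). Camera axes: x right, y up, looking along -z (the intrinsics and any distortion apply to the point x, -y, -z); pixel columns grow to the right and rows downward; lengths in m; the calibration is good to about 2 mm. A picture is of the moment at which its call begins. camera_model takes no time and is no camera call.
- robot.hand_in(): hands the job in, once; it reports no verdict.
The state is a dict: "time_s": time; "q": joint angles; "qvel": joint speeds; "tau": joint torques, N m; "ee_pos": TCP position; "tcp_rot": TCP orientation; "wrist_force": force on the tool from outside, world axes, zero at the start; "wrist_torque": the same for the moment, N m; "finger_gap": opening from 0.0 (shut) to 1.0 (fully open).
Only numpy, scipy, OpenCV 4.12 (cv2) and the standard library are available. Lean on these libraries where they do the work, as an engineer would, in place of code of your own. Each camera call takes 0.05 s, during which the arm holds its last target.

## Working session

There is one attempt and no reset: what is moved stays moved. The work goes in short steps, Python scripts to look and compute and a shell command to move; the robot and the scene stay as the last step left them, time stands still between calls to the robot, and variables do not carry over. Pictures are saved under pics/ and viewed, and the job is handed in when it is done.

```bash
mkdir -p pics; ls; python3 - <<'E'
from plant import robot
import cv2
for n in("scene","top"):
    im=robot.capture(n); cv2.imwrite(f"pics/{n}0.png",im[:,:,::-1])
    m=robot.camera_model(n);print(m)
print(robot.get_state())
E
```

```text
pics
{'camera_matrix': array([[513.15254059,   0.        , 320.54013042],
       [  0.        , 513.15254059, 208.11413659],
       [  0.        ,   0.        ,   1.        ]]), 'k1': 0.020580637529681457, 'extrinsics': array([[ 0.91505793,  0.40295998, -0.0170952 , -0.4883063 ],
       [-0.29673249,  0.70132901,  0.64814153,  0.08663049],
       [ 0.27316446, -0.58801435,  0.76132799, -1.6183812 ],
       [ 0.        ,  0.        ,  0.        ,  1.        ]])}
{'camera_matrix': array([[509.1271536 ,   0.        , 325.79394018],
       [  0.        , 509.1271536 , 200.92533056],
       [  0.        ,   0.        ,   1.        ]]), 'k1': -0.020965091403767868, 'extrinsics': array([[ 0.01880075, -0.99982158, -0.00182809,  0.01417492],
       [ 0.99578278,  0.01856053,  0.08984518, -0.52843074],
       [-0.08979522, -0.00350953,  0.99595407, -1.65635352],
       [ 0.        ,  0.        ,  0.        ,  1.        ]])}
{'time_s': 0.1, 'q': array([-1.40938925e+00,  2.77087033e-01, -2.77539454e-02,  1.26799944e+00,
        6.63672799e-07,  1.46741722e+00]), 'qvel': array([ 0.00041459, -0.00033091,  0.0041386 , -0.00145395, -0.0011318 ,
       -0.00034969]), 'tau': array([ 1.40773491e-04, -4.46706712e+01,  2.96128839e+01,  8.42847512e-03,
       -1.14474533e-04, -6.50358146e-06]), 'ee_pos': array([ 0.1634528 , -0.60251249,  0.23024802]), 'tcp_rot': array([-3.11207466e+00, -4.14441461e-01,  9.20446500e-05]), 'wrist_force': array([ 1.4673734 , -0.29402072, -0.84378397]), 'wrist_torque': array([ 0.01712973,  0.02107003, -0.03885397]), 'finger_gap': 0.9982694260326699}
```

View pics/scene0.png

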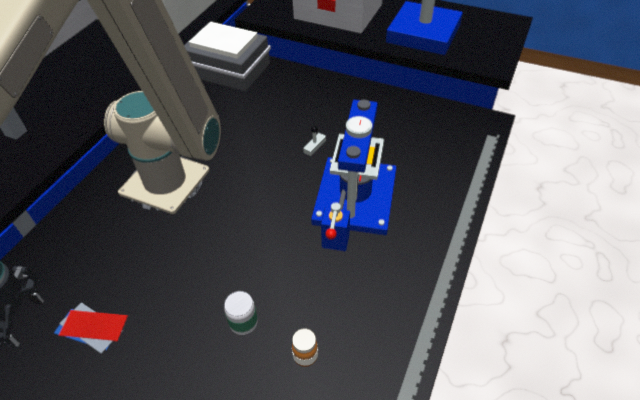

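View pics/top0.png

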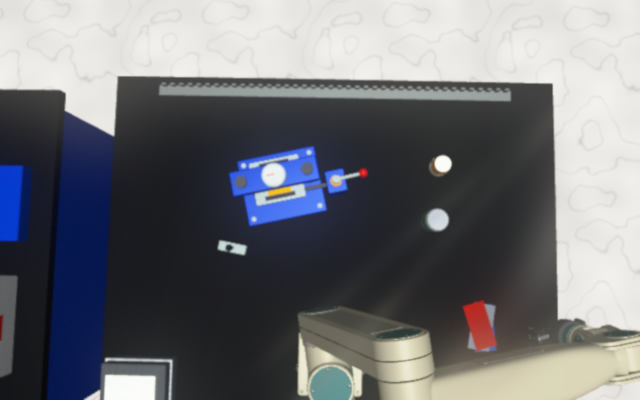

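The scene view has the ball at about (331,233) and the stem at about (336,215). The top view has the ball at (363,173) and the stem at (336,181). The tin and jar are clear of the lever, on its -y side.

```bash
cat > h.py <<'E'
import numpy as np,cv2
from plant import robot
def ray(n,uv):
    m=robot.camera_model(n);K=m["camera_matrix"];E=m["extrinsics"]
    # model draws at (1+k1 r^2)*slope: invert with OpenCV
    p=cv2.undistortPoints(np.array([[uv]],float),K,np.array([m["k1"],0,0,0.]))[0,0]
    R=E[:3,:3];return -R.T@E[:3,3], R.T@np.array([p[0],-p[1],-1.])
def onz(n,uv,z):
    c,d=ray(n,uv);return c+d*(z-c[2])/d[2]
def tri(a,b):
    A=np.zeros((3,3));v=np.zeros(3)
    for n,uv in(("scene",a),("top",b)):
        c,d=ray(n,uv);d=d/np.linalg.norm(d);P=np.eye(3)-np.outer(d,d);A+=P;v+=P@c
    return np.linalg.solve(A,v)
def proj(n,P):
    m=robot.camera_model(n);E=m["extrinsics"];c=E[:3,:3]@np.array(P)+E[:3,3]
    return cv2.projectPoints(np.array([[c[0],-c[1],-c[2]]]),np.zeros(3),np.zeros(3),m["camera_matrix"],np.array([m["k1"],0,0,0.]))[0].ravel()
def red(im,roi):
    x0,y0,x1,y1=roi;s=im[y0:y1,x0:x1].astype(int)
    k=((s[...,0]>110)&(s[...,1]<70)&(s[...,2]<70)).astype(np.uint8)
    n,l,st,ce=cv2.connectedComponentsWithStats(k)
    if n<2:return None
    i=1+np.argmax(st[1:,4]);return ce[i]+[x0,y0],st[i,2:]
E
python3 - <<'E'
from h import *
I={n:cv2.imread(f"pics/{n}0.png")[:,:,::-1] for n in("scene","top")}
a=red(I["scene"],(300,215,360,260));b=red(I["top"],(345,155,385,190));print(a,b)
print("tri",tri(a[0],b[0]),"s",onz("scene",a[0],.145),"t",onz("top",b[0],.145))
for n,r in(("scene",(290,90,410,260)),("top",(220,135,390,235))):
    s=I[n][r[1]:r[3],r[0]:r[2]];s=cv2.resize(np.ascontiguousarray(s),None,fx=4.5,fy=3.5 if n=="scene" else 4.5,interpolation=cv2.INTER_CUBIC) if 0 else cv2.resize(np.ascontiguousarray(s),None,fx=3.4 if n=="scene" else 4.5,fy=3.4 if n=="scene" else 4.5,interpolation=cv2.INTER_CUBIC)
    cv2.imwrite(f"pics/z_{n}.png",s[:,:,::-1])
E
```

```text
(array([330.55555556, 232.86419753]), array([10,  9, 81], dtype=int32)) (array([363.08064516, 172.16129032]), array([ 9,  9, 62], dtype=int32))
tri [ 0.60602189 -0.09039623  0.14626573] s [ 0.60381005 -0.09074352  0.145     ] t [ 0.60813012 -0.0893989   0.145     ]
```

View pics/z_scene.png

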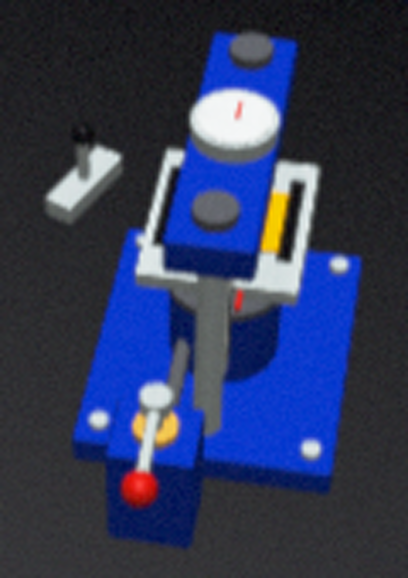

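View pics/z_top.png

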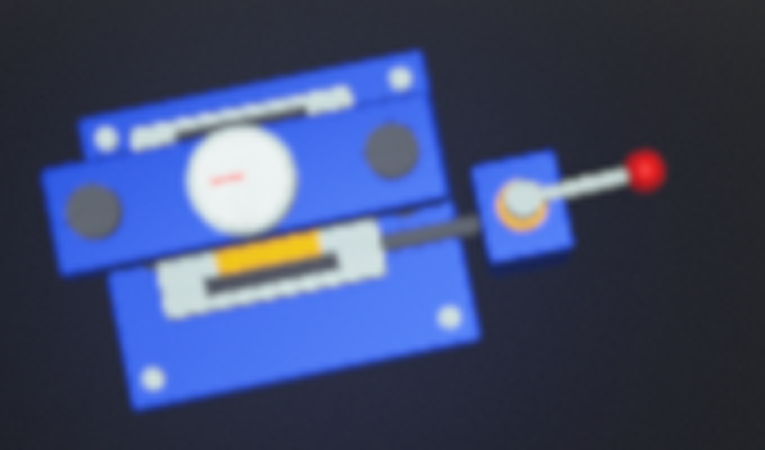

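```bash
cat >> h.py <<'E'
def yaw_y(st=None):
    from scipy.spatial.transform import Rotation as Ro
    R=Ro.from_rotvec((st or robot.get_state())["tcp_rot"]).as_matrix();return np.degrees(np.arctan2(R[1,1],R[0,1]))
def totool(dw,st=None):
    from scipy.spatial.transform import Rotation as Ro
    R=Ro.from_rotvec((st or robot.get_state())["tcp_rot"]).as_matrix();return R.T@np.array(dw)*1000
E
python3 - <<'E'
from h import *
for z in(.02,.03):
    a=onz("top",(249.6,226.1),z);b=onz("top",(326.7,210.6),z);d=a-b
    print(z,a,b,np.linalg.norm(d),np.degrees(np.arctan2(-d[0],d[1])))
for z in(.15,.16):print("stem",onz("top",(335.8,178.8),z),onz("scene",(335.9,206.5),z))
B=np.array([.606,-.0902,.145])
print(totool([.443,.5125,0]),yaw_y())
for n,z,p in(("jar",.085,(443,163)),("tin",.095,(437,219))):print(n,onz("top",p,z))
E
```

```text
0.02 [0.44045114 0.27356378 0.02      ] [0.49640218 0.02048301 0.02      ] 0.25919180800096486 12.466414706684624
0.03 [0.44007403 0.27204098 0.03      ] [0.49569146 0.0204692  0.03      ] 0.2576463824157972 12.466414706684615
stem [ 0.5853039  -0.00574701  0.15      ] [ 0.58419538 -0.00896748  0.15      ]
stem [ 0.58395884 -0.00559244  0.16      ] [ 0.58744239 -0.01689432  0.16      ]
[ 561.68342494 -378.70330099    0.88879946] -74.8288566563855
jar [ 0.65151723 -0.34926173  0.085     ]
tin [ 0.47100056 -0.32767188  0.095     ]
```

```bash
python3 -m handwheel '[[[40,-27,0,0,60],[40,-27,0,0,60],[40,-27,0,0,60],[40,-27,0,0,60],[40,-27,0,0,60]]]' 20
python3 -m handwheel '[[[40,-27,0,0,45],[40,-27,0,0,45],[40,-27,0,0,45],[40,-27,0,0,45],[0,0,0,0,45]]]'
python3 - <<'E'
from h import *
s=robot.get_state();print(s["q"],s["wrist_force"]);print(totool(np.array([.606,-.0902,.23])-s["ee_pos"]),yaw_y())
E
```

```text
time_s: 0.6
ee_pos: [0.3219, -0.4188, 0.2268]
tcp_rot: [-3.113, -0.396, 0.002]
wrist_force: [0.9, -0.8, -0.4]
finger_gap: 0.698
time_s: 1.1
ee_pos: [0.4548, -0.2626, 0.2252]
tcp_rot: [-3.108, -0.405, 0.003]
wrist_force: [0.7, 0.3, 1.3]
finger_gap: 0.529
[-0.64898077  0.10746159 -0.24616953  1.22345454  0.00392472  2.23354635] [0.68196447 0.32210189 1.2932665 ]
[ 190.31839585 -127.96450197   -4.05020264] -75.15750939069721
```

```bash
python3 -m handwheel '[[[40,-27,0,0,40],[40,-27,0,0,40],[40,-27,0,0,40],[40,-27,0,0,40],[0,0,0,-8.5,40]]]'
python3 -m handwheel '[[[0,0,0,-8.5,40],[0,0,0,-8.5,40],[0,0,0,-8.5,40],[0,0,0,-8.5,40],[0,0,0,-8.5,40]]]'
python3 -m handwheel '[[[0,0,0,-8.5,40],[0,0,0,-8.5,40],[0,0,0,-8.5,40],[0,0,0,-8.5,40],[0,0,0,0,40]]]'
python3 - <<'E'
from h import *
s=robot.get_state();print(s["q"],s["wrist_force"]);print(totool(np.array([.606,-.0902,.23])-s["ee_pos"]),yaw_y())
E
```

```text
time_s: 1.6
ee_pos: [0.5826, -0.1165, 0.2233]
tcp_rot: [-3.07, -0.634, 0.007]
wrist_force: [-0.6, -1.7, 0.3]
finger_gap: 0.467
time_s: 2.1
ee_pos: [0.5811, -0.1172, 0.2198]
tcp_rot: [-2.623, -1.708, 0.011]
wrist_force: [-0.1, -0.0, 0.3]
finger_gap: 0.463
time_s: 2.6
ee_pos: [0.5778, -0.121, 0.2167]
tcp_rot: [-1.998, -2.401, 0.011]
wrist_force: [0.5, -1.1, 0.7]
finger_gap: 0.464
[-3.15833967e-01  2.36779536e-01 -1.09075169e-01  1.24453804e+00
 -8.70492428e-05  1.07200361e+00] [ 0.48585962 -1.08200363  0.67864017]
[ 25.27007348  33.07869132 -13.63331898] 10.487408691756796
```

```bash
python3 -m handwheel '[[[9,12,-1,-0.7,44],[9,12,-1,-0.7,44],[9,11,-1,-0.7,44],[0,0,-1,0,44]]]'
python3 - <<'E'
from h import *
s=robot.get_state();print(s["ee_pos"],s["wrist_force"]);print(totool(np.array([.606,-.0902,.12])-s["ee_pos"]),yaw_y())
for n in("scene","top"):
    im=robot.capture(n); cv2.imwrite(f"pics/{n}1.png",im[:,:,::-1])
    print(proj(n,s["ee_pos"]))
    x0,y0=(260,90) if n=="scene" else (260,110)
    cv2.imwrite(f"pics/z_{n}1.png",cv2.resize(im[y0:y0+170,x0:x0+160,::-1],None,fx=3,fy=3,interpolation=cv2.INTER_CUBIC))
E
```

```text
time_s: 3.0
ee_pos: [0.6092, -0.0858, 0.2197]
tcp_rot: [-1.959, -2.431, 0.011]
wrist_force: [-0.3, 0.0, -0.4]
finger_gap: 0.517
[ 0.60924591 -0.08578857  0.21969246] [-0.30808111  0.02899974 -0.42590395]
[-4.69852053 -2.35810501 99.70429984] 12.260302689709041
[333.37229594 213.07287365]
[363.66505041 168.03848586]
```

View pics/z_scene1.png

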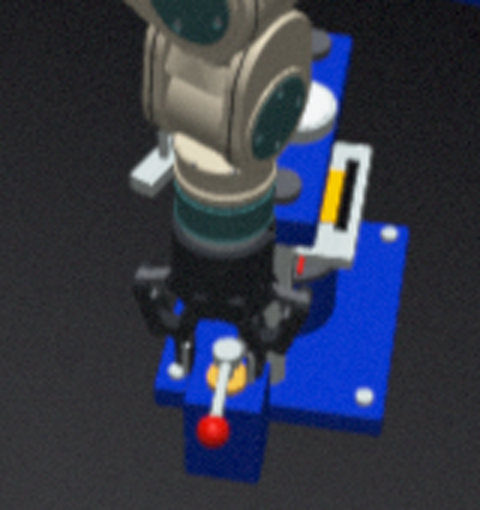

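View pics/z_top1.png

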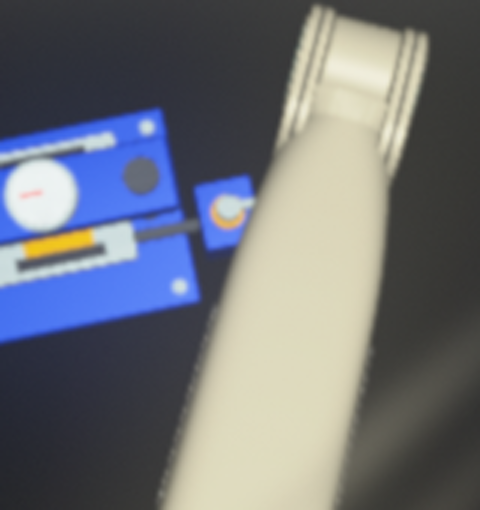

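Scene view: the fingers straddle the lever direction, above and behind the ball at about (331,233). The right-hand part of the white platen stays visible for tracking at about (375,140) to (380,175). Descending.

```bash
python3 -m handwheel '[[[-3,-1,10,0,44],[-2,-1,20,0,44],[0,0,20,0,44],[0,0,0,0,44]]]'
python3 - <<'E'
from h import *
s=robot.get_state();print(s["ee_pos"],s["wrist_force"]);print(totool(np.array([.606,-.0902,.12])-s["ee_pos"]),yaw_y())
for n in("scene",):
    im=robot.capture(n); cv2.imwrite(f"pics/{n}2.png",im[:,:,::-1])
    x0,y0=(260,90)
    cv2.imwrite(f"pics/z_{n}2.png",cv2.resize(im[y0:y0+170,x0:x0+160,::-1],None,fx=3,fy=3,interpolation=cv2.INTER_CUBIC))
E
```

```text
time_s: 3.5
ee_pos: [0.6058, -0.093, 0.1675]
tcp_rot: [-1.963, -2.429, 0.014]
wrist_force: [-0.8, -0.0, 0.2]
finger_gap: 0.515
[ 0.60576055 -0.09299211  0.16748186] [-0.82525955 -0.01949569  0.20071828]
[ 2.25528271  1.69219737 47.48084665] 12.13437082226181
```

View pics/z_scene2.png

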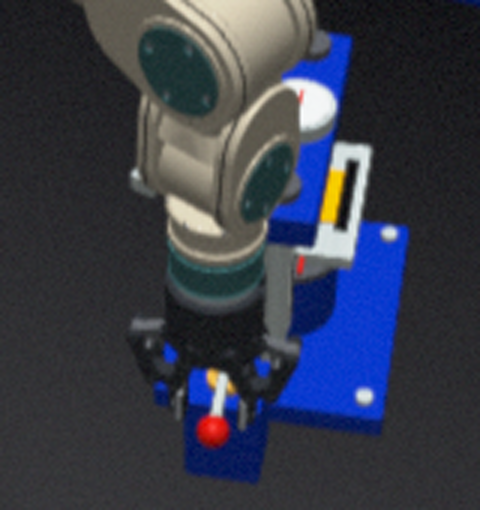

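Scene view: the fingertips at about (320,225) and (341,227) sit evenly either side of the ball at (331,233). Going on down.

```bash
python3 -m handwheel '[[[1,1,12,0,44],[1,0,15,0,44],[0,0,15,0,44],[0,0,3,0,44],[0,0,0,0,44]]]'
python3 - <<'E'
from h import *
s=robot.get_state();print(s["ee_pos"],s["wrist_force"]);print(totool(np.array([.606,-.0902,.12])-s["ee_pos"]),yaw_y())
im=robot.capture("scene"); cv2.imwrite("pics/scene3.png",im[:,:,::-1]);print(red(im,(300,215,360,260)))
cv2.imwrite("pics/z3.png",cv2.resize(im[90:260,260:420,::-1],None,fx=3,fy=3,interpolation=cv2.INTER_CUBIC))
E
```

```text
time_s: 4.05
ee_pos: [0.6088, -0.0922, 0.1249]
tcp_rot: [-1.969, -2.434, 0.008]
wrist_force: [-0.2, -0.1, 0.4]
finger_gap: 0.513
[ 0.60876794 -0.09221692  0.12488797] [-0.22432816 -0.06396123  0.36478323]
[ 2.52620249 -2.23297612  4.92481377] 12.04376790451881
(array([330.55555556, 232.86419753]), array([10,  9, 81], dtype=int32))
```

View pics/z3.png

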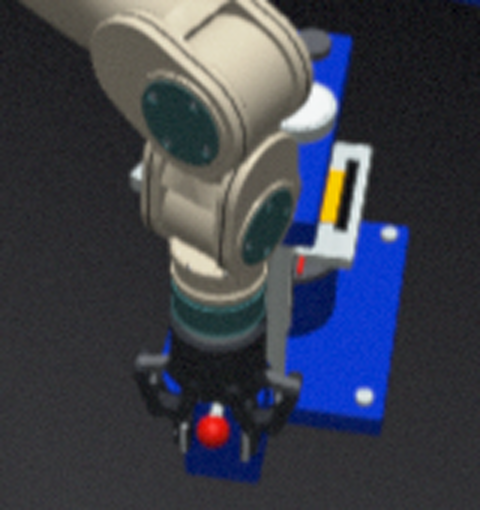

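```bash
cat >> h.py <<'E'
_T=None
def ram(im):
    """drop of platen since scene3, in mm"""
    ref=cv2.imread("pics/scene3.png");T=np.ascontiguousarray(ref[140:172,364:386]);s=np.ascontiguousarray(im[136:190,361:389,::-1])
    r=cv2.matchTemplate(s,T,cv2.TM_CCOEFF_NORMED);_,v,_,(x,y)=cv2.minMaxLoc(r)
    f=0
    if 0<y<r.shape[0]-1:
        a,b,c=r[y-1,x],r[y,x],r[y+1,x];f=(a-c)/(2*(a-2*b+c))
    c0=np.array([.60,.12,.18]);k=(proj("scene",c0-[0,0,.01])-proj("scene",c0))[1]/10
    return (y-4+f)/k,v
S=np.array([.5875,-.0072]);PSI=np.radians(12.47)
def look(name=None):
    im=robot.capture("scene");s=robot.get_state();r=red(im,(290,205,390,265))
    if name:cv2.imwrite(f"pics/{name}.png",cv2.resize(im[90:260,260:420,::-1],None,fx=3,fy=3,interpolation=cv2.INTER_CUBIC))
    ang=lambda p:np.arctan2(p[1]-S[1],p[0]-S[0])+np.pi/2-PSI
    t=np.array([np.cos(np.radians(yaw_y(s))),np.sin(np.radians(yaw_y(s)))])
    tp=s["ee_pos"][:2]-S
    print("t %.2f tcp ang %.3f rad r %.1f z %.4f yaw %.1f gap %.1fmm"%(s["time_s"],ang(s["ee_pos"]),np.linalg.norm(tp)*1e3,s["ee_pos"][2],yaw_y(s),s["finger_gap"]*85.4),"F",s["wrist_force"].round(1),"Ftan %.1f"%(s["wrist_force"][:2]@t))
    if r is not None:
        b=onz("scene",r[0],.145);print("ball px",r[0].round(2),r[1],"ang %.3f r %.1f"%(ang(b),1e3*np.linalg.norm(b[:2]-S)),end=" ")
    d,v=ram(im);print("platen drop %.1f mm (%.3f)"%(d,v))
E
python3 -m handwheel '[[[0,-1,3,0,44],[1,-1,2,0,40],[0,0,0,0,34],[0,0,0,0,34],[0,0,0,0,34]]]' 20
python3 -c "from h import *;look('a1')"
```

```text
time_s: 4.6
ee_pos: [0.6083, -0.0921, 0.1226]
tcp_rot: [-1.972, -2.437, 0.005]
wrist_force: [0.5, 0.7, -0.2]
finger_gap: 0.401
t 4.65 tcp ang 0.023 rad r 87.4 z 0.1226 yaw 12.0 gap 33.8mm F [-0.4 -0.4  0.3] Ftan -0.5
ball px [330.54 232.8 ] [10 10 82] ang -0.026 r 84.9 platen drop -0.0 mm (0.999)
```

View pics/a1.png

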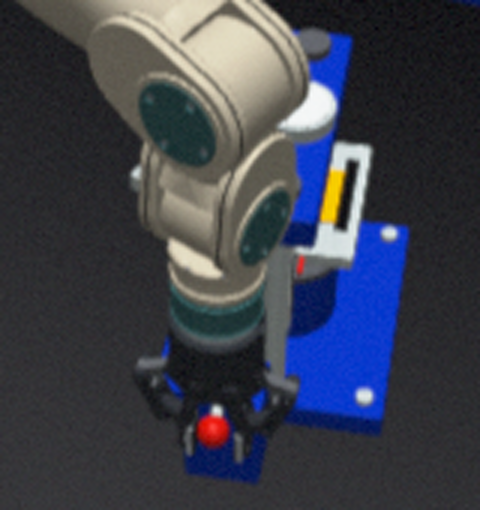

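```bash
python3 -m handwheel '[[[1,2,0,0,31.5],[0,2,-0.5,-1,31.5],[0,2,-0.5,-1,31.5],[0,0,-0.5,0,31.5]]]'
python3 -c "from h import *;look('a2')"
```

```text
time_s: 5.05
ee_pos: [0.6114, -0.0904, 0.123]
tcp_rot: [-1.924, -2.47, 0.014]
wrist_force: [-1.5, -0.9, -1.0]
finger_gap: 0.366
t 5.10 tcp ang 0.062 rad r 86.5 z 0.1230 yaw 14.2 gap 31.4mm F [-1.7 -0.7 -1.3] Ftan -1.8
ball px [332.3  233.01] [11  9 79] ang 0.027 r 84.8 platen drop 0.0 mm (0.999)
```

```bash
python3 -m handwheel '[[[0,3,-0.5,-1,31.5],[0,2,-0.5,-1,31.5],[0,0,-0.5,0,31.5]]]'
python3 -c "from h import *;look()"
```

```text
time_s: 5.4
ee_pos: [0.6154, -0.0889, 0.1234]
tcp_rot: [-1.876, -2.504, 0.015]
wrist_force: [-1.8, -1.0, -2.3]
finger_gap: 0.372
t 5.45 tcp ang 0.112 rad r 86.3 z 0.1235 yaw 16.3 gap 31.5mm F [-2.1 -0.7 -1.8] Ftan -2.2
ball px [334.05 233.26] [11 10 85] ang 0.079 r 85.0 platen drop -0.0 mm (0.999)
```

```bash
python3 -m handwheel '[[[0,3,0,-1.5,31.5],[0,0,0,0,31.5]]]'
python3 -c "from h import *;look()"
python3 -m handwheel '[[[0,3,0,-1.5,31.5],[0,0,-0.3,0,31.5]]]'
python3 -c "from h import *;look()"
```

```text
time_s: 5.65
ee_pos: [0.6183, -0.0879, 0.1234]
tcp_rot: [-1.84, -2.53, 0.015]
wrist_force: [-2.0, -1.1, -2.2]
finger_gap: 0.368
t 5.70 tcp ang 0.146 rad r 86.3 z 0.1235 yaw 17.9 gap 31.3mm F [-1.6 -0.8 -1.5] Ftan -1.7
ball px [335.23 233.17] [11 10 86] ang 0.114 r 84.5 platen drop 0.0 mm (0.985)
time_s: 5.9
ee_pos: [0.6211, -0.0866, 0.1237]
tcp_rot: [-1.804, -2.555, 0.014]
wrist_force: [-2.3, -0.3, -1.7]
finger_gap: 0.368
t 5.95 tcp ang 0.180 rad r 86.3 z 0.1237 yaw 19.5 gap 31.6mm F [-1.8 -0.1 -1.1] Ftan -1.7
ball px [336.52 233.18] [10 10 79] ang 0.152 r 84.3 platen drop 0.0 mm (0.961)
```

```bash
python3 -c "from h import *;look('a3')"
```

```text
t 6.00 tcp ang 0.181 rad r 86.3 z 0.1237 yaw 19.5 gap 31.7mm F [-2.1 -1.1 -2.4] Ftan -2.3
ball px [336.44 233.19] [11 10 79] ang 0.150 r 84.4 platen drop 0.0 mm (0.962)
```

View pics/a3.png

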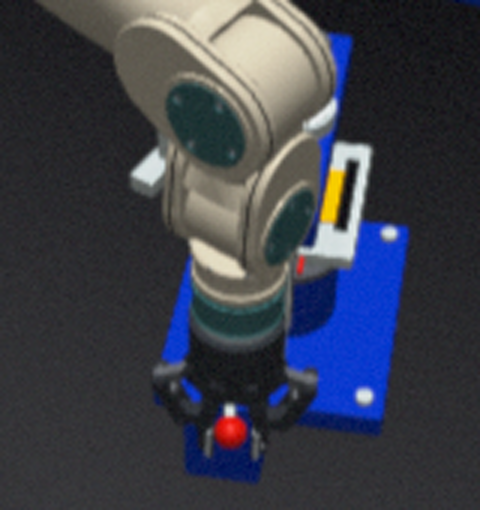

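```bash
python3 - <<'E'
import cv2,numpy as np
a=cv2.imread("pics/scene3.png")
m=a.min(2)
for y in range(130,184,2):print(y,m[y,366:388])
E
```

```text
130 [218 204 184 141 104  67  26  22  31  29  24  28  25  31  25  30  28  25
  28  30  24  28]
132 [144 110  99  94  78  43  17  34  26  32  27  30  28  31  30  32  31  33
  23  25  25  29]
134 [96 95 86 73 34 15 21 26 34 29 33 30 31 29 25 27 30 30 32 29 30 30]
136 [72 52 25 13 13 20 48 45 47 38 37 33 30 28 30 34 26 28 29 28 31 28]
138 [  3   0  14   5  39 120 179 186 180 168 159 154 149 161 158 134 120  78
  40  31  28  26]
140 [ 14   5   8   7  68 178 209 212 212 215 212 210 212 216 216 217 209 151
  66  40  33  33]
142 [  7  16  10  23  90 203 215 212 211 194 173 176 190 196 214 219 210 115
  48  34  30  32]
144 [ 16   4  11  46 143 208 214 213 203 112  46  34  51 104 202 218 208 100
  42  29  29  34]
146 [  7   4  12  87 131 146 170 175 172  82  28  15  48 142 207 214 162  77
  31  35  25  29]
148 [ 12   0  37  67   0   0   0   0   0  21  21  18  71 180 212 210 115  45
  31  35  36  31]
150 [ 10   0  64  29   0   0   0   0  19  15  10  31  96 200 216 216 103  36
  29  25  31  30]
152 [  4  21  84   0   0   0   0   0  13  25  21  61 161 212 214 161  76  39
  32  31  37  34]
154 [ 
[... 672 characters left out ...]
212 213 214 210 210 211 210 212 218 219 200  90  28   0  15  11
   0   8  46 136]
170 [208 213 211 216 213 212 213 214 217 218 219 215 147  59  12  16   0   8
   9  15  22  48]
172 [214 213 215 214 214 211 211 213 217 218 218 211 100  26  10  12   0  11
  15   8   8   0]
174 [191 194 205 211 211 214 211 213 215 218 217 196  87  16  12   0  15  16
  17   7   9  10]
176 [103 107 111 111 106 111 112 122 139 150 167 111  43  16   2  11  10  11
  10  13  15   8]
178 [100  90  92  87  82  85  84  94  95  97  92  54  22   7   8  10  17  13
   9   6  17   5]
180 [90 78 62 40 35 18 22 26 31 31 33 14  4  7 13 15  7  1  6  9  8 15]
182 [39 33 21  2 12 11 14  8  2 16  8 13 13  0 14  8 10 16 16  7  6  0]
```

```bash
sed -i 's/ref\[140:172,364:386\]/ref[136:179,372:384]/; s/im\[136:190,361:389,::-1\]/im[132:196,370:386,::-1]/' h.py
python3 -c "from h import *;look()"
python3 -m handwheel '[[[0,2.5,0,-1.5,31.5],[0,0,-0.3,0,31.5]]]'
python3 -c "from h import *;look()"
```

```text
t 6.05 tcp ang 0.180 rad r 86.3 z 0.1237 yaw 19.5 gap 31.6mm F [-1.1 -0.4 -1.4] Ftan -1.2
ball px [336.34 233.11] [11 10 80] ang 0.147 r 84.1 platen drop -0.0 mm (0.999)
time_s: 6.25
ee_pos: [0.623, -0.0857, 0.1238]
tcp_rot: [-1.769, -2.578, 0.015]
wrist_force: [-2.2, -0.5, -1.6]
finger_gap: 0.37
t 6.30 tcp ang 0.206 rad r 86.2 z 0.1239 yaw 21.1 gap 31.3mm F [-2.5  0.2 -0.8] Ftan -2.3
ball px [337.23 233.19] [11 10 84] ang 0.173 r 84.3 platen drop -0.0 mm (0.999)
```

```bash
python3 -m handwheel '[[[0,2.5,0,-1.5,31.5],[0,0,0,0,31.5],[0,0,0,0,31.5]]]'
python3 -c "from h import *;look()"
python3 -m handwheel '[[[0,2.5,0,-1.5,31.5],[0,0,0,0,31.5],[0,0,0,0,31.5]]]'
python3 -c "from h import *;look()"
```

```text
time_s: 6.6
ee_pos: [0.6252, -0.0846, 0.1238]
tcp_rot: [-1.732, -2.602, 0.015]
wrist_force: [-2.0, -0.9, -1.1]
finger_gap: 0.373
t 6.65 tcp ang 0.235 rad r 86.1 z 0.1239 yaw 22.7 gap 31.4mm F [-2.3 -0.9 -1.6] Ftan -2.4
ball px [338.16 233.11] [11  9 82] ang 0.201 r 84.1 platen drop -0.0 mm (0.999)
time_s: 6.95
ee_pos: [0.6274, -0.0834, 0.1238]
tcp_rot: [-1.694, -2.626, 0.014]
wrist_force: [-1.8, -0.9, -1.8]
finger_gap: 0.371
t 7.00 tcp ang 0.264 rad r 86.1 z 0.1238 yaw 24.3 gap 31.3mm F [-2.5 -0.7 -0.7] Ftan -2.6
ball px [339.22 233.1 ] [11  9 81] ang 0.233 r 84.1 platen drop -0.0 mm (0.999)
```

```bash
python3 -m handwheel '[[[0,2.5,0,-1.5,31.5],[0,0,0,0,31.5],[0,0,0,0,31.5]]]'
python3 -c "from h import *;look()"
```

```text
time_s: 7.3
ee_pos: [0.6296, -0.0822, 0.1237]
tcp_rot: [-1.656, -2.649, 0.014]
wrist_force: [-2.8, -0.0, -0.6]
finger_gap: 0.369
t 7.35 tcp ang 0.293 rad r 86.0 z 0.1237 yaw 26.0 gap 31.5mm F [-2.4 -0.7 -0.6] Ftan -2.5
ball px [340.28 232.95] [11  9 82] ang 0.265 r 83.8 platen drop -0.0 mm (0.999)
```

```bash
python3 -m handwheel '[[[0,2.5,0,-1.5,31.5],[0,0,0,0,31.5],[0,0,0,0,31.5]]]'
python3 -c "from h import *;look()"
```

```text
time_s: 7.65
ee_pos: [0.6317, -0.0808, 0.1236]
tcp_rot: [-1.618, -2.672, 0.013]
wrist_force: [-3.9, 0.5, -1.0]
finger_gap: 0.371
t 7.70 tcp ang 0.323 rad r 85.9 z 0.1237 yaw 27.6 gap 31.4mm F [-2.7  0.3 -0.9] Ftan -2.3
ball px [341.19 232.87] [11  9 79] ang 0.292 r 83.8 platen drop 0.6 mm (0.971)
```

```bash
python3 -m handwheel '[[[0,0,0,0,31.5]]]'
python3 -c "from h import *;look('a4')"
```

```text
time_s: 7.8
ee_pos: [0.6317, -0.0808, 0.1237]
tcp_rot: [-1.618, -2.672, 0.013]
wrist_force: [-3.2, 0.1, -0.4]
finger_gap: 0.371
t 7.85 tcp ang 0.323 rad r 85.9 z 0.1236 yaw 27.6 gap 31.5mm F [-1.9  1.5 -0.7] Ftan -1.0
ball px [341.31 232.83] [10  9 78] ang 0.296 r 83.7 platen drop 1.1 mm (0.967)
```

View pics/a4.png

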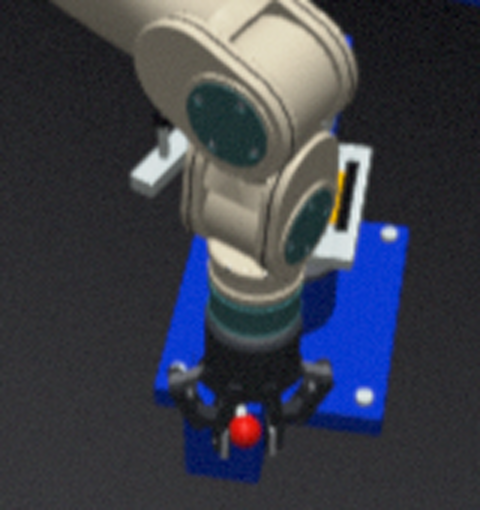

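It's sinking slowly now. I'll hold and measure the rate.

```bash
python3 -m handwheel '[[[0,0,0,0,31.5],[0,0,0,0,31.5],[0,0,0,0,31.5]]]'
python3 -c "from h import *;look()"
```

```text
time_s: 8.15
ee_pos: [0.6317, -0.0808, 0.1236]
tcp_rot: [-1.618, -2.672, 0.013]
wrist_force: [-2.5, 0.9, -0.4]
finger_gap: 0.366
t 8.20 tcp ang 0.322 rad r 85.9 z 0.1237 yaw 27.6 gap 31.9mm F [-3.3 -0.4 -0.2] Ftan -3.1
ball px [341.06 232.89] [11  9 80] ang 0.288 r 83.8 platen drop 2.0 mm (0.961)
```

```bash
python3 -m handwheel '[[[0,0,0,0,31.5],[0,0,0,0,31.5],[0,0,0,0,31.5],[0,0,0,0,31.5],[0,0,0,0,31.5]]]'
python3 -c "from h import *;look()"
```

```text
time_s: 8.7
ee_pos: [0.6317, -0.0808, 0.1237]
tcp_rot: [-1.618, -2.672, 0.013]
wrist_force: [-2.9, 0.2, -0.5]
finger_gap: 0.371
t 8.75 tcp ang 0.323 rad r 85.9 z 0.1237 yaw 27.6 gap 31.4mm F [-2.8  0.7 -0.5] Ftan -2.2
ball px [341.06 232.9 ] [11  9 79] ang 0.288 r 83.8 platen drop 2.8 mm (0.969)
```

```bash
python3 -m handwheel '[[[0,1.5,0,-0.8,31.5],[0,0,0,0,31.5],[0,0,0,0,31.5],[0,0,0,0,31.5],[0,0,0,0,31.5]]]'
python3 -c "from h import *;look()"
```

```text
time_s: 9.25
ee_pos: [0.6328, -0.0801, 0.1236]
tcp_rot: [-1.597, -2.683, 0.014]
wrist_force: [-3.2, -0.0, -1.7]
finger_gap: 0.372
t 9.30 tcp ang 0.339 rad r 85.8 z 0.1236 yaw 28.5 gap 31.5mm F [-3.6  0.6 -0.6] Ftan -2.9
ball px [341.56 232.8 ] [10  9 81] ang 0.304 r 83.7 platen drop 3.9 mm (0.936)
```

```bash
python3 -m handwheel '[[[0,0,0,0,31.5],[0,0,0,0,31.5],[0,0,0,0,31.5],[0,0,0,0,31.5],[0,0,0,0,31.5]]]'
python3 -c "from h import *;look()"
```

```text
time_s: 9.8
ee_pos: [0.6328, -0.0801, 0.1236]
tcp_rot: [-1.598, -2.684, 0.014]
wrist_force: [-2.7, -0.6, -0.4]
finger_gap: 0.371
t 9.85 tcp ang 0.338 rad r 85.8 z 0.1236 yaw 28.5 gap 31.4mm F [-2.8  0.2 -0.1] Ftan -2.4
ball px [341.62 232.85] [10  9 79] ang 0.305 r 83.8 platen drop 5.4 mm (0.925)
```

```bash
python3 -m handwheel '[[[0,1.5,0,-0.8,31.5],[0,0,0,0,31.5],[0,0,0,0,31.5],[0,0,0,0,31.5]]]'
python3 -c "from h import *;look()"
python3 -m handwheel '[[[0,0,0,0,31.5],[0,0,0,0,31.5],[0,0,0,0,31.5]]]'
python3 -c "from h import *;look('a5')"
```

```text
time_s: 10.25
ee_pos: [0.634, -0.0793, 0.1236]
tcp_rot: [-1.577, -2.695, 0.014]
wrist_force: [-2.5, 0.7, -1.2]
finger_gap: 0.369
t 10.30 tcp ang 0.356 rad r 85.8 z 0.1236 yaw 29.3 gap 31.4mm F [-3.6  0.7  0.2] Ftan -2.8
ball px [342.31 232.83] [10  9 78] ang 0.326 r 84.0 platen drop 6.7 mm (0.894)
time_s: 10.6
ee_pos: [0.634, -0.0793, 0.1236]
tcp_rot: [-1.577, -2.695, 0.014]
wrist_force: [-2.8, 0.2, -0.6]
finger_gap: 0.371
t 10.65 tcp ang 0.355 rad r 85.8 z 0.1236 yaw 29.3 gap 31.1mm F [-3.3  0.4 -0.6] Ftan -2.7
ball px [342.33 232.77] [10 10 79] ang 0.327 r 83.8 platen drop 10.0 mm (0.881)
```

View pics/a5.png

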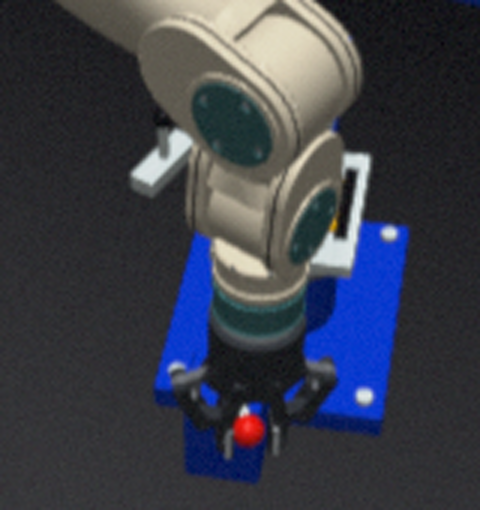

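```bash
python3 -m handwheel '[[[0,0,0,0,31.5],[0,0,0,0,31.5],[0,0,0,0,31.5],[0,0,0,0,31.5]]]'
python3 -c "from h import *;look()"
```

```text
time_s: 11.05
ee_pos: [0.634, -0.0793, 0.1236]
tcp_rot: [-1.577, -2.695, 0.014]
wrist_force: [-4.0, -0.5, -0.9]
finger_gap: 0.368
t 11.10 tcp ang 0.356 rad r 85.8 z 0.1236 yaw 29.3 gap 31.7mm F [-4.  -0.3  0. ] Ftan -3.6
ball px [342.31 232.83] [10  9 78] ang 0.326 r 84.0 platen drop 14.5 mm (0.869)
```

```bash
python3 -m handwheel '[[[0,0,0,0,31.5],[0,0,0,0,31.5],[0,0,0,0,31.5],[0,0,0,0,31.5]]]'
python3 -c "from h import *;look()"
```

```text
time_s: 11.5
ee_pos: [0.634, -0.0793, 0.1236]
tcp_rot: [-1.577, -2.695, 0.014]
wrist_force: [-2.9, 0.2, -1.2]
finger_gap: 0.369
t 11.55 tcp ang 0.355 rad r 85.8 z 0.1236 yaw 29.3 gap 31.3mm F [-2.8  0.7 -0.9] Ftan -2.0
ball px [342.35 232.78] [10  9 79] ang 0.327 r 83.9 platen drop 17.3 mm (0.852)
```

```bash
python3 -m handwheel '[[[0,0,0,0,31.5],[0,0,0,0,31.5],[0,0,0,0,31.5],[0,0,0,0,31.5],[0,0,0,0,31.5]]]' | grep time
python3 -c "from h import *;look()"
python3 -m handwheel '[[[0,0,0,0,31.5],[0,0,0,0,31.5],[0,0,0,0,31.5],[0,0,0,0,31.5],[0,0,0,0,31.5]]]' | grep time
python3 -c "from h import *;look()"
```

```text
time_s: 12.05
t 12.10 tcp ang 0.355 rad r 85.8 z 0.1236 yaw 29.3 gap 31.4mm F [-4.1  0.2 -0. ] Ftan -3.5
ball px [342.38 232.72] [10 10 80] ang 0.328 r 83.7 platen drop 18.9 mm (0.851)
time_s: 12.6
t 12.65 tcp ang 0.355 rad r 85.8 z 0.1236 yaw 29.3 gap 31.8mm F [-3.4  0.7 -0.6] Ftan -2.6
ball px [342.33 232.78] [10 10 78] ang 0.327 r 83.9 platen drop 19.5 mm (0.849)
```

```bash
python3 -m handwheel '[[[0,0,0,0,31.5],[0,0,0,0,31.5],[0,0,0,0,31.5],[0,0,0,0,31.5],[0,0,0,0,31.5]]]' | grep time
python3 -c "from h import *;look()"
python3 -m handwheel '[[[0,0,0,0,31.5],[0,0,0,0,31.5],[0,0,0,0,31.5],[0,0,0,0,31.5],[0,0,0,0,31.5]]]' | grep time
python3 -c "from h import *;look('a6')"
```

```text
time_s: 13.15
t 13.20 tcp ang 0.355 rad r 85.8 z 0.1236 yaw 29.3 gap 31.8mm F [-3.7  0.1 -0.8] Ftan -3.2
ball px [342.38 232.73] [10 10 79] ang 0.328 r 83.7 platen drop 19.6 mm (0.848)
time_s: 13.7
t 13.75 tcp ang 0.356 rad r 85.8 z 0.1236 yaw 29.3 gap 31.6mm F [-3.1  0.1 -0.4] Ftan -2.7
ball px [342.31 232.83] [10  9 78] ang 0.326 r 84.0 platen drop 19.7 mm (0.849)
```

View pics/a6.png

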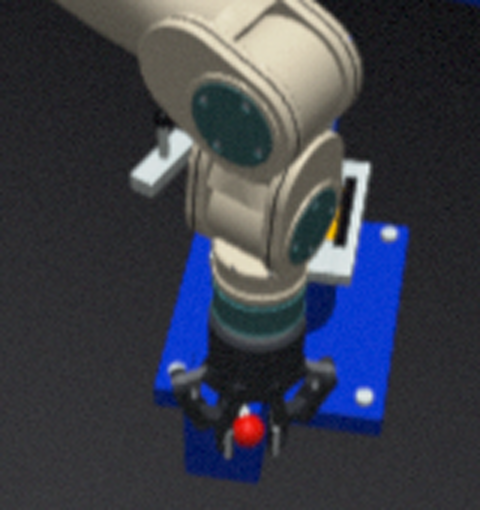

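The platen has stalled after dropping about 20 mm, but the full height is 34 to 48 mm. The cracking point must have shifted, so I'll open a little more.

```bash
python3 -m handwheel '[[[0,1.5,0,-0.8,31.5],[0,0,0,0,31.5],[0,0,0,0,31.5]]]' | grep time
python3 -c "from h import *;look()"
python3 -m handwheel '[[[0,0,0,0,31.5],[0,0,0,0,31.5],[0,0,0,0,31.5]]]' | grep time
python3 -c "from h import *;look()"
```

```text
time_s: 14.05
t 14.10 tcp ang 0.373 rad r 85.8 z 0.1235 yaw 30.2 gap 31.7mm F [-4.   1.   0.2] Ftan -2.9
ball px [342.72 232.76] [10 10 78] ang 0.338 r 83.9 platen drop 19.7 mm (0.821)
time_s: 14.4
t 14.45 tcp ang 0.373 rad r 85.8 z 0.1236 yaw 30.2 gap 31.7mm F [-2.6 -0.6 -0. ] Ftan -2.5
ball px [342.73 232.7 ] [10 10 79] ang 0.339 r 83.7 platen drop 19.6 mm (0.820)
```

```bash
python3 - <<'E'
from h import *
for z in(.12,.13,.14,.15,.16,.17,.18):print(z,proj("scene",[.659,.111,z]).round(1),proj("scene",[.627,.257,z]).round(1))
im=robot.capture("scene");cv2.imwrite("pics/b0.png",cv2.resize(np.hstack([cv2.imread("pics/scene3.png")[120:200,350:400],im[120:200,350:400,::-1]]),None,fx=7,fy=7,interpolation=cv2.INTER_CUBIC))
E
```

```text
0.12 [377.7 191.1] [384.2 154.1]
0.13 [378.  188.7] [384.5 151.6]
0.14 [378.2 186.2] [384.8 149.1]
0.15 [378.5 183.7] [385.  146.5]
0.16 [378.8 181.1] [385.3 143.9]
0.17 [379.  178.6] [385.6 141.3]
0.18 [379.3 176. ] [385.9 138.7]
```

View pics/b0.png

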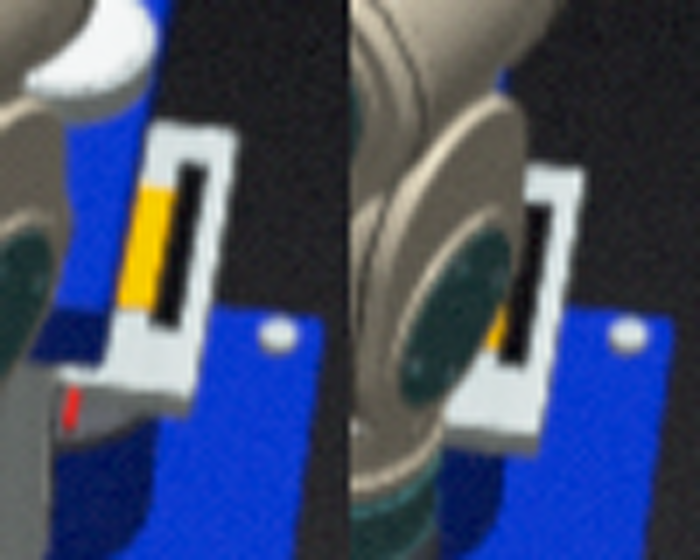

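The corners fit a platen top of about 0.18 m at the start and about 0.158 m now. It should be about 0.135 m when down, so the stall is real. I'll open further in small steps.

```bash
python3 -m handwheel '[[[0,1.5,0,-0.8,31.5],[0,0,0,0,31.5],[0,0,0,0,31.5]]]' | grep time
python3 -c "from h import *;look()"
```

```text
time_s: 14.8
t 14.85 tcp ang 0.391 rad r 85.8 z 0.1235 yaw 31.1 gap 31.4mm F [-4.1 -0.1 -0.3] Ftan -3.6
ball px [343.38 232.56] [10 10 77] ang 0.359 r 83.6 platen drop 19.6 mm (0.807)
```

```bash
python3 -m handwheel '[[[0,1.5,0,-0.8,31.5],[0,0,0,0,31.5],[0,0,0,0,31.5]]]' | grep time
python3 -c "from h import *;look()"
```

```text
time_s: 15.15
t 15.20 tcp ang 0.409 rad r 85.8 z 0.1235 yaw 32.0 gap 31.7mm F [-4.7  1.2  0.6] Ftan -3.3
ball px [344.17 232.52] [10 10 75] ang 0.383 r 83.8 platen drop 19.9 mm (0.792)
```

```bash
python3 -m handwheel '[[[0,1.5,0,-0.8,31.5],[0,0,0,0,31.5],[0,0,0,0,31.5]]]' | grep time
python3 -c "from h import *;look()"
```

```text
time_s: 15.5
t 15.55 tcp ang 0.426 rad r 85.8 z 0.1235 yaw 32.8 gap 31.6mm F [-4.4  0.  -0.1] Ftan -3.7
ball px [344.77 232.42] [10 10 78] ang 0.401 r 83.8 platen drop 22.1 mm (0.765)
```

```bash
sed -i 's/ref\[136:179,372:384\]/ref[136:178,376:384]/; s/im\[132:196,370:386,::-1\]/im[132:196,373:387,::-1]/' h.py
python3 -m handwheel '[[[0,0,0,0,31.5],[0,0,0,0,31.5],[0,0,0,0,31.5]]]' | grep time
python3 -c "from h import *;look()"
```

```text
time_s: 15.85
t 15.90 tcp ang 0.426 rad r 85.8 z 0.1235 yaw 32.8 gap 31.2mm F [-3.3  0.2  0.8] Ftan -2.7
ball px [344.77 232.22] [10 10 74] ang 0.403 r 83.2 platen drop 30.3 mm (0.892)
```

```bash

python3 -m handwheel '[[[0,0,0,0,31.5],[0,0,0,0,31.5],[0,0,0,0,31.5]]]' | grep time
python3 -c "from h import *;look('a7')"
```

```text
time_s: 16.2
t 16.25 tcp ang 0.426 rad r 85.8 z 0.1235 yaw 32.8 gap 31.4mm F [-4.8  0.1 -0.5] Ftan -3.9
ball px [344.83 232.3 ] [10 10 77] ang 0.404 r 83.5 platen drop 33.7 mm (0.897)
```

View pics/a7.png

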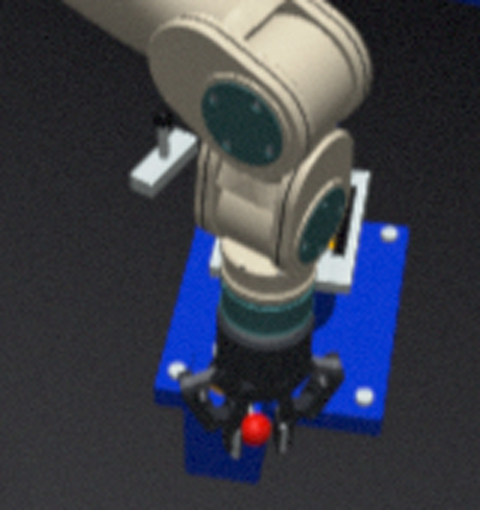

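Sinking at about 10 mm/s. The bottom edge of the platen has moved from zoom row 267 to about 292, roughly 33 mm. I'll hold here.

```bash

python3 -m handwheel '[[[0,0,0,0,31.5],[0,0,0,0,31.5],[0,0,0,0,31.5]]]' | grep time
python3 -c "from h import *;look()"
```

```text
time_s: 16.55
t 16.60 tcp ang 0.426 rad r 85.7 z 0.1234 yaw 32.8 gap 31.4mm F [-3.6  1.  -0.4] Ftan -2.5
ball px [344.81 232.36] [10 10 78] ang 0.403 r 83.7 platen drop 35.9 mm (0.899)
```

```bash

python3 -m handwheel '[[[0,0,0,0,31.5],[0,0,0,0,31.5],[0,0,0,0,31.5]]]' | grep time
python3 -c "from h import *;look()"
```

```text
time_s: 16.9
t 16.95 tcp ang 0.426 rad r 85.8 z 0.1235 yaw 32.8 gap 31.5mm F [-4.   0.4 -0.3] Ftan -3.1
ball px [344.79 232.28] [10 10 75] ang 0.403 r 83.4 platen drop 37.5 mm (0.902)
```

```bash

python3 -m handwheel '[[[0,0,0,0,31.5],[0,0,0,0,31.5],[0,0,0,0,31.5],[0,0,0,0,31.5],[0,0,0,0,31.5]]]' | grep time
python3 -c "from h import *;look()"
python3 -m handwheel '[[[0,0,0,0,31.5],[0,0,0,0,31.5],[0,0,0,0,31.5],[0,0,0,0,31.5],[0,0,0,0,31.5]]]' | grep time
python3 - <<'E'
from h import *
look()
im=robot.capture("scene");cv2.imwrite("pics/b1.png",cv2.resize(np.hstack([cv2.imread("pics/scene3.png")[120:200,350:400],im[120:200,350:400,::-1]]),None,fx=7,fy=7,interpolation=cv2.INTER_CUBIC))
E
```

```text
time_s: 17.45
t 17.50 tcp ang 0.427 rad r 85.8 z 0.1234 yaw 32.8 gap 31.9mm F [-3.3  0.  -0.9] Ftan -2.8
ball px [344.74 232.33] [10 10 76] ang 0.401 r 83.5 platen drop 38.5 mm (0.905)
time_s: 18.0
t 18.05 tcp ang 0.426 rad r 85.7 z 0.1235 yaw 32.8 gap 31.1mm F [-3.9 -0.2  1. ] Ftan -3.4
ball px [344.78 232.26] [10 10 76] ang 0.403 r 83.4 platen drop 38.9 mm (0.905)
```

View pics/b1.png

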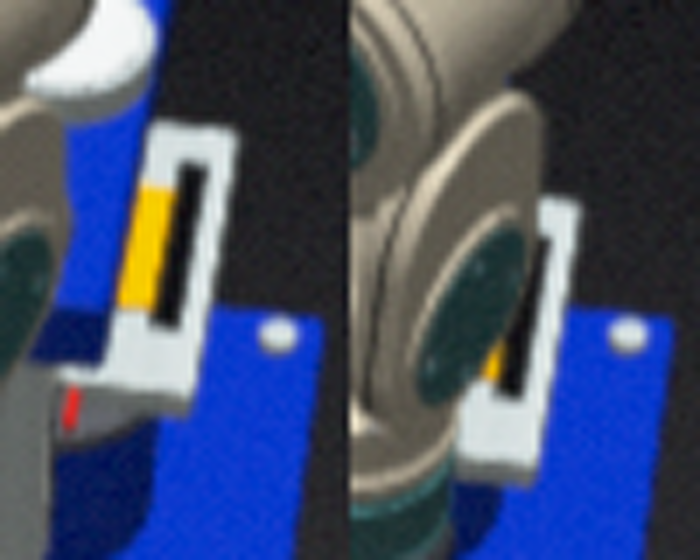

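The platen is decaying towards another stall. Its corners now fit a top of about 0.140 m, and about 0.135 m is expected when down. I'll use smaller opening steps.

```bash

python3 -m handwheel '[[[0,1,0,-0.5,31.5],[0,0,0,0,31.5],[0,0,0,0,31.5],[0,0,0,0,31.5]]]' | grep time
python3 -c "from h import *;look()"
```

```text
time_s: 18.5
t 18.55 tcp ang 0.437 rad r 85.7 z 0.1234 yaw 33.4 gap 31.1mm F [-4.  -0.1  0.8] Ftan -3.4
ball px [345.2  232.23] [10 10 79] ang 0.416 r 83.5 platen drop 39.7 mm (0.893)
```

```bash

python3 -m handwheel '[[[0,1,0,-0.5,31.5],[0,0,0,0,31.5],[0,0,0,0,31.5],[0,0,0,0,31.5]]]' | grep time
python3 -c "from h import *;look()"
```

```text
time_s: 18.95
t 19.00 tcp ang 0.449 rad r 85.7 z 0.1234 yaw 33.9 gap 31.4mm F [-4.5  1.4  0.1] Ftan -3.0
ball px [345.52 232.09] [10  9 75] ang 0.426 r 83.3 platen drop 40.6 mm (0.874)
```

```bash

python3 -m handwheel '[[[0,1,0,-0.5,31.5],[0,0,0,0,31.5],[0,0,0,0,31.5],[0,0,0,0,31.5]]]' | grep time
python3 -c "from h import *;look()"
```

```text
time_s: 19.4
t 19.45 tcp ang 0.460 rad r 85.8 z 0.1234 yaw 34.5 gap 31.5mm F [-4.9  0.4  0.5] Ftan -3.8
ball px [345.89 231.96] [ 9 10 73] ang 0.438 r 83.1 platen drop 42.4 mm (0.865)
```

```bash

python3 -m handwheel '[[[0,0,0,0,31.5],[0,0,0,0,31.5],[0,0,0,0,31.5],[0,0,0,0,31.5]]]' | grep time
python3 -c "from h import *;look()"
python3 -m handwheel '[[[0,0,0,0,31.5],[0,0,0,0,31.5],[0,0,0,0,31.5],[0,0,0,0,31.5]]]' | grep time
python3 - <<'E'
from h import *
look()
im=robot.capture("scene");cv2.imwrite("pics/b2.png",cv2.resize(np.hstack([cv2.imread("pics/scene3.png")[120:200,350:400],im[120:200,350:400,::-1]]),None,fx=7,fy=7,interpolation=cv2.INTER_CUBIC))
E
```

```text
time_s: 19.85
t 19.90 tcp ang 0.460 rad r 85.8 z 0.1234 yaw 34.5 gap 31.4mm F [-3.6  0.7  0.1] Ftan -2.6
ball px [345.9  231.97] [ 9 10 72] ang 0.439 r 83.1 platen drop 43.4 mm (0.857)
time_s: 20.3
t 20.35 tcp ang 0.461 rad r 85.8 z 0.1234 yaw 34.5 gap 31.7mm F [-4.5  0.7  0.2] Ftan -3.4
ball px [345.95 231.92] [ 9 10 73] ang 0.440 r 83.0 platen drop 43.3 mm (0.858)
```

View pics/b2.png

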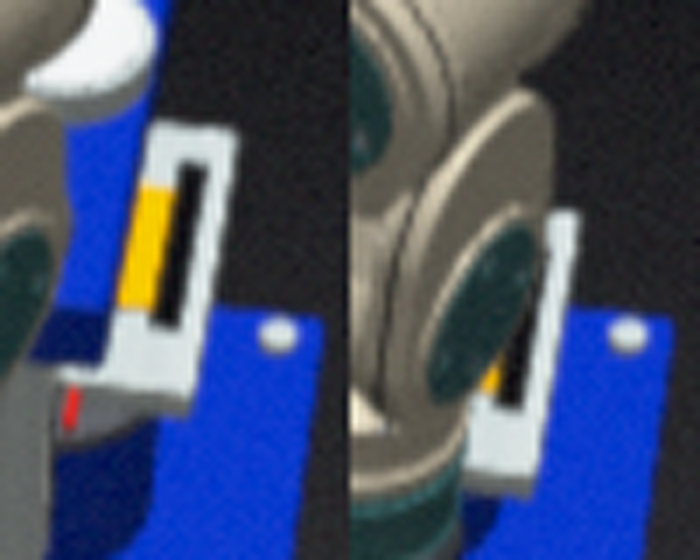

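It stopped abruptly, with the platen top at about 0.134 m, which fits being on the stop. I'll check by opening slightly more. It should not move.

```bash

python3 -m handwheel '[[[0,1.2,0,-0.6,31.5],[0,0,0,0,31.5],[0,0,0,0,31.5],[0,0,0,0,31.5]]]' | grep time
python3 -c "from h import *;look()"
python3 -m handwheel '[[[0,1.2,0,-0.6,31.5],[0,0,0,0,31.5],[0,0,0,0,31.5],[0,0,0,0,31.5]]]' | grep time
python3 -c "from h import *;look()"

```

```text
time_s: 20.8
t 20.85 tcp ang 0.475 rad r 86.0 z 0.1234 yaw 35.1 gap 30.7mm F [-4.6 -0.2  0.5] Ftan -3.8
ball px [346.53 231.87] [10 10 76] ang 0.458 r 83.2 platen drop 42.7 mm (0.844)
time_s: 21.25
t 21.30 tcp ang 0.489 rad r 86.1 z 0.1234 yaw 35.8 gap 31.5mm F [-4.1  0.4  1.1] Ftan -3.1
ball px [346.96 231.78] [ 9 10 76] ang 0.472 r 83.2 platen drop 42.0 mm (0.832)
```

```bash

python3 -m handwheel '[[[0,1.5,0,-0.8,31.5],[0,0,0,0,31.5],[0,0,0,0,31.5],[0,0,0,0,31.5],[0,0,0,0,31.5]]]' | grep time
python3 - <<'E'
from h import *
look()
im=robot.capture("scene");cv2.imwrite("pics/b3.png",cv2.resize(np.hstack([cv2.imread("pics/scene3.png")[120:200,350:400],im[120:200,350:400,::-1]]),None,fx=7,fy=7,interpolation=cv2.INTER_CUBIC))
im=robot.capture("top");cv2.imwrite("pics/t3.png",im[:,:,::-1])
E
```

```text
time_s: 21.8
t 21.85 tcp ang 0.508 rad r 86.3 z 0.1234 yaw 36.6 gap 31.4mm F [-4.4  0.2  0.5] Ftan -3.4
ball px [347.61 231.64] [10 10 74] ang 0.492 r 83.3 platen drop 41.4 mm (0.806)
```

View pics/b3.png

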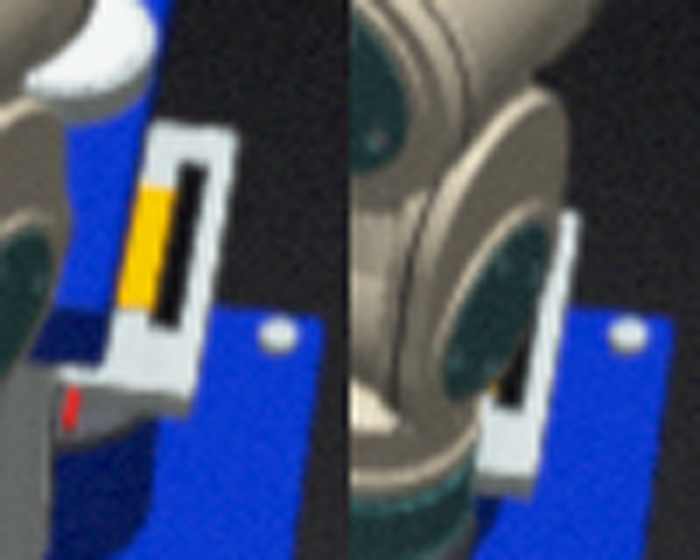

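View pics/t3.png

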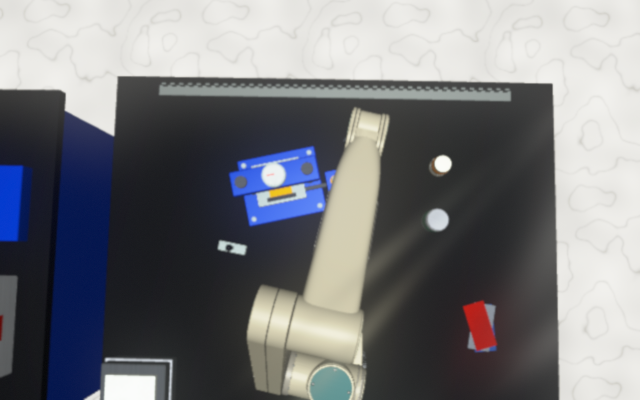

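Rows of the platen edges are unchanged (near bottom edge at 493 in both crops) despite the wider opening, so it's on the stop. Now closing, watching the tangential force.

```bash

python3 -m handwheel '[[[0,-4,0,1,31.5],[0,-4,0,2,31.5],[0,-3,0,2,31.5],[0,0,0,0,31.5]]]' | grep time
python3 -c "from h import *;look()"
```

```text
time_s: 22.35
t 22.40 tcp ang 0.438 rad r 91.1 z 0.1264 yaw 31.4 gap 31.5mm F [ 0.4 -0.2 -0.6] Ftan 0.2
ball px [346.35 231.85] [11 10 82] ang 0.453 r 83.1 platen drop 44.5 mm (0.909)
```

```bash

python3 -m handwheel '[[[3,-2,2,1,31.5],[2,-2,1,1,31.5],[0,0,0,0,31.5]]]' | grep time
python3 -c "from h import *;look()"
```

```text
time_s: 22.7
t 22.75 tcp ang 0.425 rad r 87.8 z 0.1248 yaw 29.3 gap 31.5mm F [-0.   0.6  0.6] Ftan 0.3
ball px [346.1  231.89] [11 10 80] ang 0.445 r 83.0 platen drop 44.5 mm (0.925)
```

```bash

python3 -m handwheel '[[[1,-2,0.5,0,31.5],[0,-2,0,0,31.5],[0,0,0,0,31.5]]]' | grep time
python3 -c "from h import *;look()"
```

```text
time_s: 23.05
t 23.10 tcp ang 0.407 rad r 87.6 z 0.1250 yaw 29.3 gap 31.5mm F [ 3.8  0.8 -0.8] Ftan 3.7
ball px [345.57 232.04] [10 10 77] ang 0.428 r 83.1 platen drop 44.5 mm (0.925)
```

```bash

python3 -m handwheel '[[[0.5,-3,0.5,0,31.5],[0.5,-3,0.5,0.5,31.5],[0.5,-3,0,1,31.5]]]' | grep -E "time|force"
python3 -c "from h import *;look()"
```

```text
time_s: 23.4
wrist_force: [5.7, 2.6, -2.4]
t 23.45 tcp ang 0.354 rad r 88.0 z 0.1254 yaw 27.8 gap 31.6mm F [ 5.3  2.2 -2.2] Ftan 5.7
ball px [343.88 232.48] [11 10 82] ang 0.375 r 83.6 platen drop 44.5 mm (0.925)
```

```bash

python3 -m handwheel '[[[1,-4,1,1,31.5],[1,-4,1,1.5,31.5],[0.5,-4,0.5,1.5,31.5],[0.5,-4,0.5,1.5,31.5]]]' | grep -E "time|force"
python3 -c "from h import *;look()"
```

```text
time_s: 23.85
wrist_force: [6.5, 1.5, -2.2]
t 23.90 tcp ang 0.253 rad r 88.7 z 0.1248 yaw 22.1 gap 31.5mm F [ 7.   2.  -1.8] Ftan 7.2
ball px [340.61 232.96] [10  9 79] ang 0.275 r 83.9 platen drop 44.6 mm (0.925)
```

```bash

python3 -m handwheel '[[[2,-3,0.5,1,31.5],[2,-3,0.5,1,31.5],[1,-3,0.5,1,31.5],[1,-3,0.5,1,31.5]]]' | grep -E "time|force"
python3 -c "from h import *;look()"
```

```text
time_s: 24.3
wrist_force: [7.9, 1.2, -3.0]
t 24.35 tcp ang 0.208 rad r 88.4 z 0.1251 yaw 17.8 gap 31.1mm F [ 7.7 -0.8 -3. ] Ftan 7.1
ball px [338.72 233.18] [10 10 80] ang 0.218 r 84.3 platen drop 44.6 mm (0.926)
```

```bash

python3 -m handwheel '[[[1,-3.5,1,0,31.5],[1,-3.5,1,0,31.5],[1,-3.5,0.5,0,31.5]]]' | grep -E "time|force"
python3 -c "from h import *;look()"
```

```text
time_s: 24.65
wrist_force: [7.5, 0.1, -1.5]
t 24.70 tcp ang 0.162 rad r 89.7 z 0.1246 yaw 17.8 gap 31.8mm F [ 9.1 -1.2 -2.4] Ftan 8.3
ball px [336.86 233.23] [10 10 77] ang 0.162 r 84.5 platen drop 44.5 mm (0.925)
```

```bash

python3 -m handwheel '[[[1,-3.5,1,0.5,31.5],[1,-3.5,1,0.5,31.5],[1,-3.5,0.5,0.5,31.5]]]' | grep -E "time|force"
python3 -c "from h import *;look()"
```

```text
time_s: 25.0
wrist_force: [7.7, 0.0, -2.7]
t 25.05 tcp ang 0.116 rad r 90.5 z 0.1242 yaw 16.2 gap 31.6mm F [ 6.7 -0.5 -2.5] Ftan 6.3
ball px [335.18 233.3 ] [ 9 10 74] ang 0.113 r 84.9 platen drop 44.6 mm (0.926)
```

```bash

python3 -m handwheel '[[[3,-3,0.5,0,31.5],[3,-3,0.5,0,31.5],[2,-3,0.5,0,31.5]]]' | grep -E "time|force"
python3 -c "from h import *;look('c1')"
```

```text
time_s: 25.35
wrist_force: [7.7, -1.7, -2.7]
t 25.40 tcp ang 0.102 rad r 89.4 z 0.1254 yaw 16.2 gap 31.7mm F [ 8.3 -1.5 -3.2] Ftan 7.6
ball px [334.39 233.32] [10 10 74] ang 0.090 r 85.1 platen drop 44.6 mm (0.925)
```

```bash

python3 -m handwheel '[[[1,-3,0.5,0,31.5],[1,-3,0.5,0.5,31.5]]]' | grep -E "time|force"
python3 -c "from h import *;look()"
```

```text
time_s: 25.6
wrist_force: [7.5, 0.3, -2.8]
t 25.65 tcp ang 0.076 rad r 90.1 z 0.1251 yaw 15.6 gap 31.3mm F [ 6.4 -0.5 -2.9] Ftan 6.0
ball px [333.42 233.16] [10 11 76] ang 0.061 r 84.8 platen drop 44.6 mm (0.925)
```

View pics/c1.png

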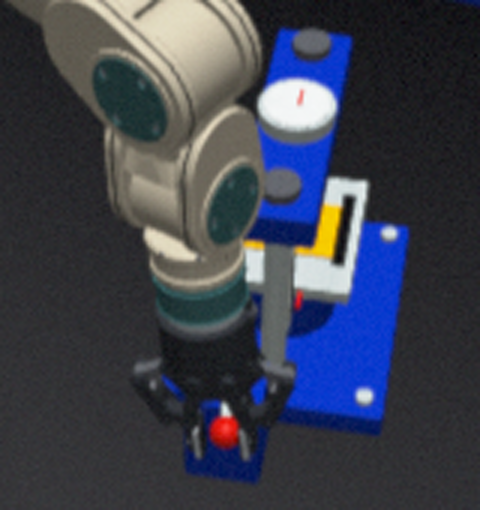

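```bash

python3 -m handwheel '[[[1,-3,0.5,0.5,31.5],[1,-3,0.5,0.5,31.5]]]' | grep -E "time|force"
python3 -c "from h import *;look()"
```

```text
time_s: 25.85
wrist_force: [6.2, -0.5, -2.0]
t 25.90 tcp ang 0.051 rad r 90.5 z 0.1248 yaw 14.6 gap 31.5mm F [ 7.  -0.9 -3.2] Ftan 6.6
ball px [332.37 233.15] [10 10 75] ang 0.030 r 85.2 platen drop 44.5 mm (0.925)
```

```bash

python3 -m handwheel '[[[1,-3,0.5,0.5,31.5],[1,-3,0.5,0.5,31.5]]]' | grep -E "time|force"
python3 -c "from h import *;look()"
```

```text
time_s: 26.1
wrist_force: [8.3, 0.7, -1.9]
t 26.15 tcp ang 0.027 rad r 90.8 z 0.1246 yaw 13.5 gap 31.7mm F [ 6.8  0.4 -2.1] Ftan 6.7
ball px [331.38 233.  ] [ 9 10 72] ang -0.000 r 85.1 platen drop 44.6 mm (0.925)
```

```bash

python3 -m handwheel '[[[1,-3,0.5,0.5,31.5]]]' | grep -E "time|force"
python3 -c "from h import *;look()"
```

```text
time_s: 26.25
wrist_force: [7.1, -0.4, -2.3]
t 26.30 tcp ang 0.014 rad r 91.0 z 0.1245 yaw 13.0 gap 31.3mm F [ 7.7 -1.1 -2.5] Ftan 7.3
ball px [330.93 233.06] [ 9  9 68] ang -0.013 r 85.5 platen drop 44.5 mm (0.926)
```

```bash

python3 -m handwheel '[[[2,-3,0.5,0.3,31.5],[1,-3,0.5,0.3,31.5]]]' | grep -E "time|force"
python3 -c "from h import *;look()"
```

```text
time_s: 26.5
wrist_force: [7.8, 0.5, -3.0]
t 26.55 tcp ang -0.005 rad r 91.2 z 0.1245 yaw 12.3 gap 31.5mm F [ 6.8 -1.8 -2.7] Ftan 6.2
ball px [330.18 232.83] [ 9 10 72] ang -0.036 r 85.2 platen drop 44.5 mm (0.925)
```

```bash

python3 -m handwheel '[[[2,-3,0.5,0.3,31.5]]]' | grep -E "time|force"
python3 -c "from h import *;look()"
```

```text
time_s: 26.65
wrist_force: [8.0, -3.1, -3.0]
t 26.70 tcp ang -0.014 rad r 91.1 z 0.1246 yaw 12.0 gap 31.5mm F [ 8.  -1.9 -2.3] Ftan 7.5
ball px [329.66 232.88] [ 8 10 68] ang -0.050 r 85.7 platen drop 44.6 mm (0.925)
```

```bash

python3 -m handwheel '[[[1,-3,0.5,0.3,31.5]]]' | grep -E "time|force"
python3 -c "from h import *;look()"
```

```text
time_s: 26.8
wrist_force: [7.3, -0.6, -3.7]
t 26.85 tcp ang -0.027 rad r 91.4 z 0.1245 yaw 11.7 gap 31.4mm F [ 7.7 -1.3 -3. ] Ftan 7.3
ball px [329.3 232.7] [ 9 10 69] ang -0.062 r 85.3 platen drop 44.5 mm (0.925)
```

```bash

python3 -m handwheel '[[[1,-3,0.5,0.3,31.5]]]' | grep -E "time|force"
python3 -c "from h import *;look()"
```

```text
time_s: 26.95
wrist_force: [7.5, -0.1, -2.7]
t 27.00 tcp ang -0.040 rad r 91.6 z 0.1243 yaw 11.3 gap 31.3mm F [ 7.8 -1.1 -2.3] Ftan 7.4
ball px [328.63 232.68] [ 8 10 71] ang -0.081 r 85.7 platen drop 44.5 mm (0.926)
```

```bash

python3 -m handwheel '[[[1,-3,0.5,0.3,31.5]]]' | grep -E "time|force"
python3 -c "from h import *;look()"
```

```text
time_s: 27.1
wrist_force: [6.3, -0.9, -2.6]
t 27.15 tcp ang -0.053 rad r 91.9 z 0.1242 yaw 11.0 gap 31.8mm F [ 8.2 -0.4 -2.8] Ftan 7.9
ball px [328.05 232.78] [ 9 10 65] ang -0.097 r 86.4 platen drop 44.5 mm (0.925)
```

```bash

python3 -m handwheel '[[[1,-3,0.5,0.3,31.5]]]' | grep -E "time|force"
python3 -c "from h import *;look()"
```

```text
time_s: 27.25
wrist_force: [6.9, 0.2, -2.1]
t 27.30 tcp ang -0.065 rad r 92.1 z 0.1241 yaw 10.7 gap 31.4mm F [ 8.1 -0.9 -2.3] Ftan 7.8
ball px [327.58 232.66] [ 8 10 67] ang -0.111 r 86.3 platen drop 44.5 mm (0.925)
```

```bash

python3 -m handwheel '[[[2,-3,0.5,0,31.5]]]' | grep -E "time|force"
python3 -c "from h import *;look()"
```

```text
time_s: 27.4
wrist_force: [6.8, -2.4, -2.1]
t 27.45 tcp ang -0.073 rad r 91.9 z 0.1243 yaw 10.7 gap 31.2mm F [ 7.3 -1.  -2.3] Ftan 6.9
ball px [327.35 232.65] [ 9 10 66] ang -0.118 r 86.5 platen drop 44.6 mm (0.926)
```

```bash

python3 -m handwheel '[[[1,-3,0.5,0,31.5]]]' | grep -E "time|force"
python3 -c "from h import *;look('c2')"
```

```text
time_s: 27.55
wrist_force: [7.6, -0.1, -3.1]
t 27.60 tcp ang -0.083 rad r 92.2 z 0.1243 yaw 10.7 gap 31.2mm F [ 8.3 -0.1 -3. ] Ftan 8.2
ball px [326.79 232.43] [ 8 10 67] ang -0.136 r 86.3 platen drop 44.5 mm (0.925)
```

View pics/c2.png

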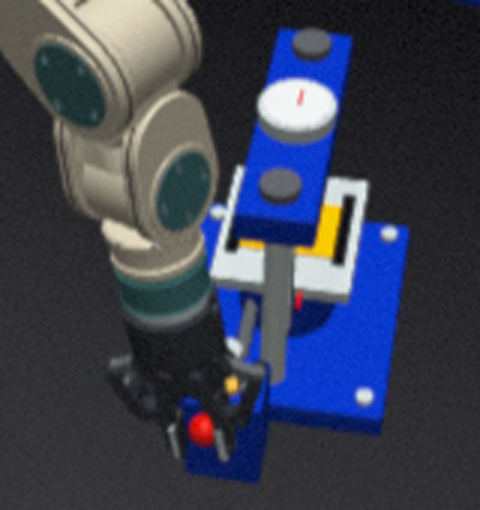

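```bash

python3 -m handwheel '[[[1,-3,0.5,0,31.5]]]' | grep -E "time|force"
python3 -c "from h import *;look()"
```

```text
time_s: 27.7
wrist_force: [8.7, 0.8, -4.7]
t 27.75 tcp ang -0.089 rad r 92.4 z 0.1244 yaw 10.7 gap 31.5mm F [ 9.1 -1.2 -4.2] Ftan 8.7
ball px [326.62 232.47] [ 8 11 68] ang -0.140 r 86.5 platen drop 44.5 mm (0.925)
```

```bash

python3 -m handwheel '[[[1,-3,0.5,0,31.5]]]' | grep -E "time|force"
python3 -c "from h import *;look()"
```

```text
time_s: 27.85
wrist_force: [9.8, 0.6, -4.0]
t 27.90 tcp ang -0.092 rad r 92.5 z 0.1244 yaw 10.7 gap 31.6mm F [ 8.9 -0.2 -3.6] Ftan 8.7
ball px [326.51 232.48] [ 8 11 67] ang -0.143 r 86.6 platen drop 44.5 mm (0.925)
```

```bash

python3 -m handwheel '[[[1,0,0.5,0,31.5]]]' | grep -E "time|force"
python3 -c "from h import *;look()"
```

```text
time_s: 28.0
wrist_force: [6.9, -0.1, -3.9]
t 28.05 tcp ang -0.070 rad r 92.2 z 0.1247 yaw 10.7 gap 31.3mm F [ 7.4 -0.6 -3.6] Ftan 7.2
ball px [326.84 232.58] [ 8 10 64] ang -0.133 r 86.7 platen drop 44.6 mm (0.926)
```

```bash

python3 -m handwheel '[[[0.5,-3.5,0.5,0,31.5],[0.5,-3.5,0.5,0,31.5]]]' | grep -E "time|force"
python3 -c "from h import *;look()"
python3 -m handwheel '[[[0.5,-4,0.5,0,31.5]]]' | grep -E "time|force"
python3 -c "from h import *;look()"
```

```text
time_s: 28.25
wrist_force: [9.0, 1.1, -3.4]
t 28.30 tcp ang -0.091 rad r 92.7 z 0.1244 yaw 10.8 gap 31.5mm F [ 9.5  1.3 -3.3] Ftan 9.6
ball px [326.24 232.48] [ 8 11 62] ang -0.150 r 86.9 platen drop 44.5 mm (0.925)
time_s: 28.4
wrist_force: [10.1, 2.1, -4.5]
t 28.45 tcp ang -0.100 rad r 92.8 z 0.1244 yaw 10.9 gap 31.6mm F [10.7  1.7 -4.2] Ftan 10.8
ball px [325.73 232.48] [ 8 11 63] ang -0.164 r 87.3 platen drop 44.5 mm (0.925)
```

The force rose to 10.8 N with only elastic ball motion, against about 7.3 N while it was turning, so the valve is on its seat. Now releasing by opening the fingers.

```bash

python3 -m handwheel '[[[0,1,0,0,36],[0,1,0,0,42],[0,0.5,0,0,48],[0,0,0,0,48]]]' | grep -E "time|force"
python3 -c "from h import *;look('c3')"
```

```text
time_s: 28.85
wrist_force: [-0.1, -0.2, 0.2]
t 28.90 tcp ang -0.096 rad r 92.4 z 0.1241 yaw 10.9 gap 48.1mm F [-0.1 -1.1 -0.7] Ftan -0.3
ball px [328.71 232.78] [ 8 10 69] ang -0.078 r 86.0 platen drop 44.5 mm (0.925)
```

View pics/c3.png

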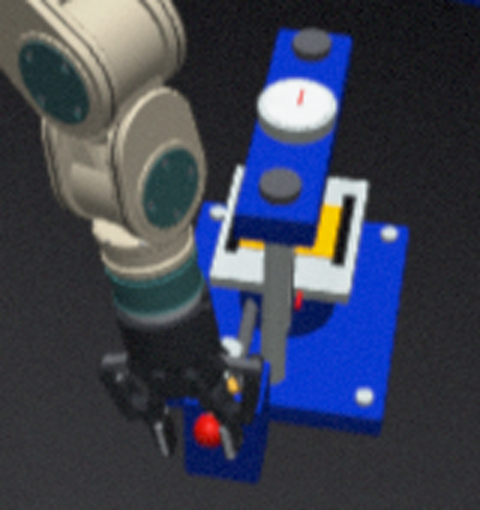

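Force is zero and the ball rests at zoom (208,430), closer to the right finger. I'll centre on it, then lift clear.

```bash

python3 -m handwheel '[[[0,3,0,0,52],[0,2,0,0,52],[0,1,-1,0,52]]]' | grep -E "time|force"
python3 -m handwheel '[[[0,0,-10,0,52],[0,0,-20,0,52],[0,0,-20,0,52],[0,0,-20,0,52],[0,0,-20,0,52]]]' 
python3 -c "from h import *;look('c4')"
```

```text
time_s: 29.2
wrist_force: [0.3, -0.1, 0.9]
time_s: 29.7
ee_pos: [0.5811, -0.0924, 0.2149]
tcp_rot: [1.89, 2.265, 0.138]
wrist_force: [1.2, 0.6, 0.2]
finger_gap: 0.61
t 29.75 tcp ang -0.271 rad r 85.7 z 0.2193 yaw 10.8 gap 51.9mm F [-0.7  0.1  2.1] Ftan -0.7
ball px [329.51 232.85] [10 10 81] ang -0.055 r 85.7 platen drop 44.5 mm (0.925)
```

View pics/c4.png

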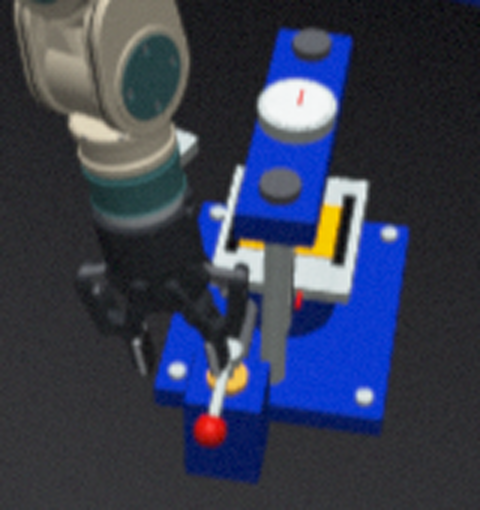

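```bash

python3 -m handwheel '[[[0,0,-20,0,52],[-20,-20,-10,0,52],[-30,-25,0,0,52],[-40,-25,0,0,52],[-40,-25,0,0,52]]]' 
python3 -m handwheel '[[[-40,-25,0,0,52],[-40,-25,0,0,52],[-40,-20,0,0,52],[0,0,0,0,52]]]' 
python3 - <<'E'
from h import *
look()
im=robot.capture("scene");t=robot.capture("top")
cv2.imwrite("pics/s9.png",im[:,:,::-1]);cv2.imwrite("pics/t9.png",t[:,:,::-1])
I={n:cv2.imread(f"pics/{n}0.png")[:,:,::-1] for n in("scene","top")}
b0=red(I["top"],(345,155,385,190));b1=red(t,(345,155,385,190));print(b0,b1)
f=lambda p:np.arctan2(p[1]-S[1],p[0]-S[0])+np.pi/2-PSI
for b in(b0,b1):
  if b is not None:print(f(onz("top",b[0],.145)))
cv2.imwrite("pics/zt9.png",cv2.resize(np.vstack([I["top"][140:230,220:390,::-1],t[140:230,220:390,::-1]]),None,fx=3.3,fy=3.3,interpolation=cv2.INTER_CUBIC))
E
```

```text
time_s: 30.25
ee_pos: [0.5097, -0.2363, 0.2491]
tcp_rot: [1.866, 2.264, 0.149]
wrist_force: [0.6, -1.1, -0.7]
finger_gap: 0.606
time_s: 30.65
ee_pos: [0.4602, -0.3775, 0.2487]
tcp_rot: [1.867, 2.254, 0.145]
wrist_force: [-0.4, 1.7, -0.5]
finger_gap: 0.61
t 30.70 tcp ang -0.550 rad r 389.2 z 0.2485 yaw 11.4 gap 51.7mm F [ 0.2 -0.4 -0.4] Ftan 0.1
ball px [329.51 232.85] [10 10 81] ang -0.055 r 85.7 platen drop 44.5 mm (0.925)
(array([363.08064516, 172.16129032]), array([ 9,  9, 62], dtype=int32)) (array([363.12698413, 173.11111111]), array([ 9,  9, 63], dtype=int32))
0.02825639507623534
-0.006183902477234993
```

View pics/zt9.png

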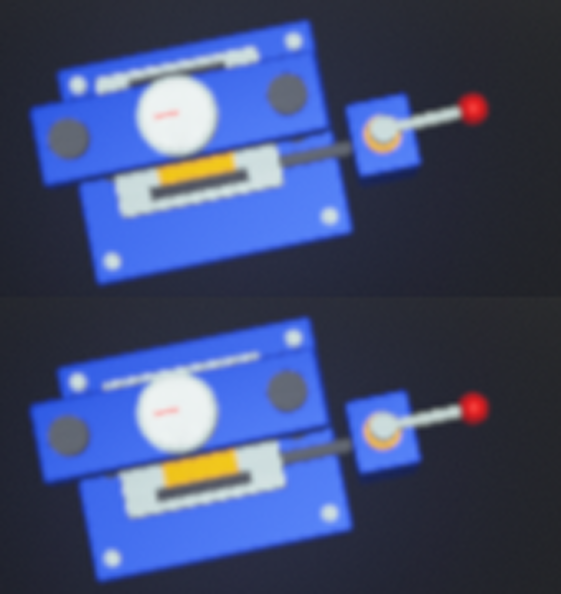

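View pics/s9.png

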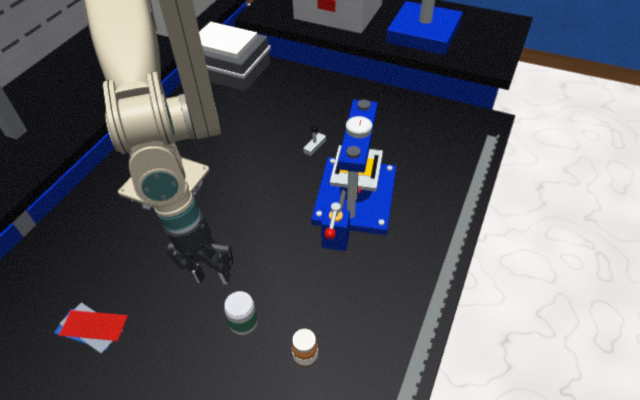

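The top view shows the ball about 0.03 rad nearer shut than at the start. The platen is down, and the tin (240,312), jar (304,346) and applicator (315,142) are where they were. The arm is clear of everything, so I'm handing in.

```bash
python3 -m handwheel '[[[0,0,0,0,52],[0,0,0,0,52]]]' ; python3 - <<'E'
from h import *
look(); print(robot.hand_in())
E
```

```text
time_s: 31.0
ee_pos: [0.4619, -0.3691, 0.2481]
tcp_rot: [1.86, 2.265, 0.151]
wrist_force: [-0.4, -0.5, 0.5]
finger_gap: 0.611
t 31.05 tcp ang -0.552 rad r 382.9 z 0.2481 yaw 11.8 gap 52.1mm F [-0.1 -0.6 -0. ] Ftan -0.3
ball px [329.51 232.85] [10 10 81] ang -0.055 r 85.7 platen drop 44.6 mm (0.925)
the job is handed in; nothing more can be done
None
```

I eased the valve open by pushing the red ball with a loose finger fork until the platen came to rest on its stop. I then turned the valve back to its seat and let go. The job was handed in at 31 s.

**Platen:**
- It dropped about 45 mm in total, and its top ended at about 0.134 m.
- It stalled once, about 22 mm down, and nearly stalled again close to the bottom. I opened the valve a little further each time.
- Once it was on the stop, opening the valve a bit more moved nothing.

**Valve and lever:**
- The lever force was about 7 N while the valve was closing and rose to 10.8 N at the end with only springy movement. That is about 0.08 rad of bend, under the 0.1 limit.
- When released, the ball rested about 0.03 rad nearer shut than at the start. That fits a valve that began slightly open and is now fully shut, though I inferred the seat from force and pictures and did not read the angle directly.

**Letting go:** The arm touches nothing, and in the final picture the tin, jar and applicator look unmoved.

**Checks that were less certain:**
- **Sinking speed:** It was usually 3 to 10 mm/s. For about 0.35 s after the second opening it may have reached 18 to 19 mm/s, close to the 2 cm/s limit. The arm was partly hiding the platen and I changed the tracking patch at that moment, so that figure is rough. Read at face value, the jump across that change would be about 23 mm/s, over the limit.
- **Tool tilt:** The tool had tilted about 7° by the time I let go, so the lift drifted a couple of centimetres sideways. Contact forces stayed near zero, and the ball did not move after the lift.

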